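# Key the condenser arm hub tight on its pillar

## Robot

A 6-joint arm with a two-finger parallel gripper is mounted at the origin on the work surface. World frame = base frame: x ahead of the robot, y to its left, z up, the work surface at z = 0. Lengths are in m, angles in degrees, forces in N, time in s.
With the tool pointing down it reaches from about 0.4 to 0.825 m from the base axis. Payload 7 kg.
Tool frame: the origin (TCP) lies between the finger pads; the fingertips stand 19 mm ahead of it and the grasp point (between the pads) is the TCP; z points along the fingers, y is the line along which they close (so a half turn about z gives the same grasp; the last joint's range is limited). The gripper opens to 88 mm and grips with 3 to 60 N. Pads are 19 mm wide; open, the fingers measure 130 mm over their backs; the gripper's body (78 mm by 193 mm) begins 47 mm behind the grasp point.
Start: joints at [-52.535, 20.546, 0.682, 0, -70.136, -16.507], TCP at [0.241, -0.63, 0.246] pointing down, gripper open.
Joint ranges: [-176.03, 176.03], [-82.01, 121.73], [-58.28, 71.71], [-173.87, 95.51], [-174.79, -0.11], [-173.66, 173.66]. Speed limits (degrees/s): [136.94, 136.94, 172.46, 180, 180, 180].

## Interface

Orientations are given as [roll, pitch, yaw] about the fixed x, y, z axes, in that order (R = Rz(yaw) Ry(pitch) Rx(roll)).
In Python, from plant import get_obs, snapshot, close_job, spot_in, spot_point gives the robot as it stands.
- The arm moves only by the tool play_rows, never from a script. Its argument "plan" is a list of rows, each a list of 6 numbers: the shift along the tool's x, y, z in cm, then the turn, a rotation vector about the tool's x, y, z in degrees. A call has 1 to 20 rows; each row shifts and turns the commanded pose from where the row before left it, along the tool's axes as they then stand; what a row does not reach is not made up. A row lasts 1/12 s, in which the tool goes at most 41.7 mm and 7.16 degrees, less where a joint would pass 70% of its speed; a pose out of reach is approached as far as the arm can. A call is refused whole if a number of a shift passes 4.17 or a number of a turn 7.16, either way. A call with a gripper value outside its range is refused whole. "grip" is the finger opening in cm, from 0 to 8.76, set as the call begins (left out, the last holds). The fingers move at their own pace and stop on an object; the grip force is fixed at half the most. Time passes only in rows, so rows that do not move let the fingers close. It gives the time, the measured TCP pose, the force, the opening and the grip force at its end, in the units of the state.
- get_obs(): the state, without advancing time (a new reading comes with each control period).
- snapshot(name): name is "scene" or "top"; returns a dict with "frame" (420x560x3 uint8, red, green, blue), "fx", "fy", "cx", "cy" (pixels), "position" and "attitude" of the camera in the world. Camera axes: x right, y down, z forward; pixel columns grow to the right and rows downward; lengths in m; the calibration is good to about 2 mm. A picture is of the moment at which its call begins. There is no depth.
- close_job(): hands the job in; it is judged then, once.
Trained networks look in the newest picture that a camera, given by its name, has taken for a name from the list of things; names that differ only in an ending like _2 or _b are one class to them, and where a whole thing is asked for, a point or a joint stands for the part that bears it (a point fixed in the world has none). Each returns a list of dicts, best first, with "score" (0 to 1); they miss things now and then, are a little off and sometimes report something else, mostly with a low value. They report only what shows in the picture. A call takes as long as a camera call. They do not tell look-alikes from the thing itself.
- spot_in(camera, thing): "position" ([x, y, z] in m, in world coordinates, good to about 4 mm: the middle of the surface that is visible of it).
- spot_point(camera, thing): "position" ([x, y, z] in m, in world coordinates, good to about 4 mm: a listed point, or the origin of a listed thing).
The state is a dict: "clock": time; "joint_pos": joint angles; "qvel": joint speeds; "tau": joint torques, N m; "tool_pos": TCP position; "orientation": TCP orientation; "force": force on the tool from outside, world axes, zero at the start; "moment": the same for the moment, N m; "opening": finger opening in m; "gripper_force": force on a finger pad.
Only numpy, scipy, OpenCV 4.12 (cv2) and the standard library are available. Lean on these libraries where they do the work, as an engineer would, in place of code of your own. Each camera call takes 0.05 s, during which the arm holds its last target. There are 200 camera calls.

## Task

Lock the condenser swing arm onto its pillar: take the red-headed tapered key out of the blue block and stand it point down in the keyway of the white hub, between the steel pillar and the brass shoe. Let go of it and tap it down with the tamper (never push it home with the gripper) until it is tight and its head sits fully home on the hub. Then stand the tamper upright back on the middle of its round black mat, and leave the other things on the bench where they are.

Things in the scene. Friction and masses are not known exactly. Their poses are not given: they have to be found in the camera images.
- key: Tapered steel key with red head, 90 g, upright in the rack, head resting on the rack's top (55 mm). Origin: centre of the head's underside, z up. Head 30 (x) x 22 (y) x 32 mm high above it. Shank below 18 mm wide (y); its x faces taper evenly from 17 mm thick under the head to 9 mm at 40 mm below; nose 6 x 16 mm (x, y) ends 44 mm below. Same after half a turn about z.
- rack: Fixed blue plastic block, 80 (x) x 70 (y) x 55 mm high, that holds the key loosely (a few mm of play) in a blind hole 21 by 22 mm (x, y) and 50 mm deep in the middle of its top. Origin: centre of its underside on the bench.
- hub: White hub of the swing arm, fixed, x from -42 to +66 mm, 90 mm wide (y), 70 mm high, top level. Origin: on the bench below the keyway mouth's centre. The keyway is a slot open at the top, 24 mm wide along y, between steel pillar (+x side) and brass shoe (-x side). The pillar's round end (44 mm across, centre x = +41 mm) stands 4 mm proud.
- lens (a point): Centre of the top of the black round lens holder (92 mm across, 60 mm high above the bench, 198 mm along +x from the keyway) at the end of the hub's arm; fixed.
- keyway (a point): Centre of the keyway's mouth, level with the hub's top (70 mm up); axes as the hub's. Gap across x about 14 mm at the mouth, narrowing 0.2 mm per mm of depth. The key, its x along the hub's x (either way round), drops in freely until its head's underside is about 15 mm above this point; from there it must be driven. Fully home, the underside lies on the hub's top.
- shoe (a joint): Travel (m) of the sprung brass shoe, pressed out towards the hub's -x by the key: 0 while the key only stands in the gap, about 0.003 with it home. Driving the key takes about 3 N at first and 10 to 14 N near the end; it stays where it is left (no springing back) and shifts 1.5 mm towards the hub's -x on the way.
- tamper: Hand tamper, about 0.3 kg, 104 mm tall, standing on its mat: a brass foot 36 mm across from its underside to 34 mm, above it a black round handle 24 mm across up to 104 mm. Origin: centre of the underside of the foot; z up along the handle.
- mat: Fixed round black rubber mat, 90 mm across, 4 mm thick, on which the tamper stands. Origin: centre of its underside on the bench.
- objective: Bystander: steel microscope objective standing on the bench, 32 mm across, 52 mm tall. Origin: centre of its underside.
- oil: Bystander: small closed amber bottle with black cap standing on the bench, 34 mm across, 68 mm tall. Origin: centre of its underside.
- slidebox: Bystander: green slide box on the bench, 50 x 80 x 30 mm high. Origin: centre of its underside.
Things that resemble listed ones, but are neither listed nor needed, are in the scene too. There is more than one size of the tamper; the job needs the smallest.

How it is judged (in metres and radians):
On the way, in this order (a step that is already met when the one before it is completed fails the run):
1. the key stands started in the keyway, not yet driven home, and is let go (x of key in the frame of keyway between -0.008 and 0.006 m and y of key in the frame of keyway between -0.007 and 0.007 m and z of key in the frame of keyway between 0.005 and 0.024 m and angle between key's own z axis and vertical below 0.2 rad and contact force between the fingers and key below 0.2 N), for 0.2 s.
2. the tamper strikes the key in the keyway (x of key in the frame of keyway between -0.008 and 0.006 m and y of key in the frame of keyway between -0.007 and 0.007 m and contact force between tamper and key above 2 N and z of key in the frame of keyway below 0.024 m).
At the end, for the whole second after the job is handed in: The key is upright (within 0.1 rad) in the keyway with the underside of its head within 2.5 mm of the hub's top and the brass shoe pressed out by more than 2.2 mm; the tamper stands upright on its mat, within 25 mm of the mat's centre; both are at rest (x of key in the frame of keyway between -0.008 and 0.006 m and y of key in the frame of keyway between -0.007 and 0.007 m and z of key in the frame of keyway between -0.003 and 0.0025 m and value of joint shoe above 0.0022 m and angle between each of key, tamper's own z axis and vertical below 0.1 rad and linear speed of each of key, tamper below 0.02 m/s and horizontal distance between tamper and mat below 0.025 m and height (world z) of tamper between 0.001 and 0.008 m); the robot touches nothing.
It fails at once if the fingers push the key (more than 2 N) in the last part of its travel, the shoe out by more than 2 mm: that is the tamper's work (contact force between the fingers and key above 2 N and value of joint shoe above 0.002 m).
It fails at once if a bystander is moved by more than 30 mm or tipped over (distance of any of objective, oil, slidebox from where it was at the start of the episode above 0.03 m or angle between any of objective, oil, slidebox's own z axis and vertical above 0.5 rad).
It also fails if it takes over 70 s, if anything falls off the work surface, if the arm or the gripper's body presses on something with over 40 N, if the wrist force passes 120 N, or if a joint passes its speed limit or range.

## Working session

There is one attempt and no reset: what is moved stays moved. The work goes in short steps, Python scripts to look and compute and a tool call to move; the robot and the scene stay as the last step left them, time stands still between calls to the robot, and variables do not carry over. Pictures are saved under pics/ and viewed, at most 11 in all, crops included, and the job is handed in when it is done.

Besides the shell and the picture viewer there is one more tool, called after "Call:" by a JSON object that holds its "op" and its "data". play_rows: Moves the arm, as the interface text tells. Its arguments: {"type":"object","properties":{"plan":{"type":"array","items":{"type":"array","items":{"type":"number"}}},"grip":{"type":"number"}},"required":["plan"]}

```bash
mkdir -p pics; ls
cat > h.py <<'E'
from plant import *
import numpy as np, cv2
def snap(c,n=None):
    s=snapshot(c)
    if n: cv2.imwrite('pics/'+n+'.png',s['frame'][:,:,::-1])
    return s
E
python3 - <<'E'
from h import *
for c in ('scene','top'):
    s=snap(c,c+'0'); print(c,{k:np.round(v,3).tolist() for k,v in s.items() if k!='frame'})
    for t in 'key rack hub lens keyway tamper mat objective oil slidebox'.split():
        print(t,[(np.round(d['position'],3).tolist(),round(d['score'],2)) for d in spot_point(c,t)[:4]])
print(get_obs())
a=cv2.imread('pics/scene0.png');b=cv2.imread('pics/top0.png')
E
```

```text
pics
scene {'fx': 378.852, 'fy': 378.852, 'cx': 280.695, 'cy': 203.71, 'position': [0.972, 0.364, 0.569], 'attitude': [-131.698, 0.72, 131.937]}
key [([0.442, -0.286, 0.056], 0.55)]
rack [([0.44, -0.282, -0.0], 0.77), ([0.451, 0.22, 0.003], 0.41)]
hub [([0.569, 0.008, 0.004], 0.63)]
lens [([0.751, 0.096, 0.063], 0.95)]
keyway [([0.57, 0.005, 0.074], 0.64), ([0.664, -0.278, 0.002], 0.61)]
tamper [([0.339, 0.208, -0.002], 0.76), ([0.449, 0.226, 0.0], 0.74), ([0.446, 0.219, 0.002], 0.68), ([0.571, 0.01, 0.003], 0.65)]
mat [([0.45, 0.225, -0.002], 0.88)]
objective [([0.657, 0.31, 0.002], 0.85)]
oil [([0.664, -0.277, 0.001], 0.94)]
slidebox [([0.382, -0.015, -0.005], 0.72)]
top {'fx': 503.838, 'fy': 503.838, 'cx': 273.32, 'cy': 210.209, 'position': [0.397, 0.001, 1.059], 'attitude': [-170.452, 0.954, -91.515]}
key [([0.444, -0.285, 0.055], 0.65)]
rack [([0.44, -0.281, -0.001], 0.8)]
hub [([0.572, 0.007, 0.003], 0.92), ([0.451, 0.229, 0.002], 0.55), ([0.747, 0.101, 0.063], 0.49)]
lens [([0.746, 0.1, 0.064], 0.6)]
keyway [([0.567, 0.008, 0.07], 0.71)]
tamper [([0.569, 0.238, 0.001], 0.76), 
[... 189 characters left out ...]
, -0.013, 0.003], 0.8)]
{'clock': 1.1, 'joint_pos': array([-5.25344896e+01,  2.05470382e+01,  6.80935120e-01, -2.21654449e-03,
       -7.01368446e+01, -1.65058085e+01]), 'qvel': array([-0.04208451,  0.04949452,  0.08742747, -0.00946788, -0.01434817,
        0.01596436]), 'tau': array([-1.09225333e-03, -5.82403779e+01,  2.93297642e+01,  7.00263664e+00,
        1.22636018e-02, -3.22855999e-05]), 'tool_pos': array([ 0.24141797, -0.63030636,  0.24553882]), 'orientation': array([ 1.79996582e+02,  1.16125452e-03, -1.59041051e+02]), 'force': array([-0.74421564,  0.38500482,  0.83633988]), 'moment': array([ 0.0190975 , -0.00957834,  0.02799885]), 'gripper_force': 0.0, 'opening': 0.08774255252692141}
```

View pics/scene0.png

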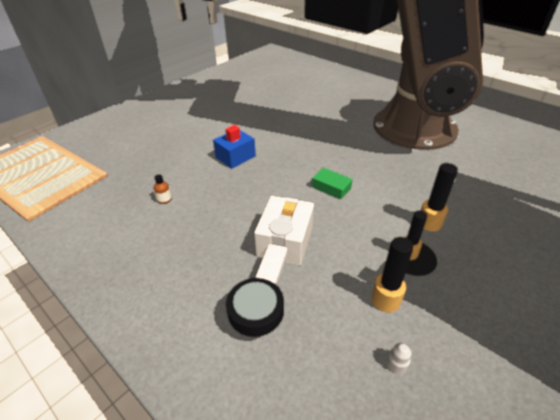

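View pics/top0.png

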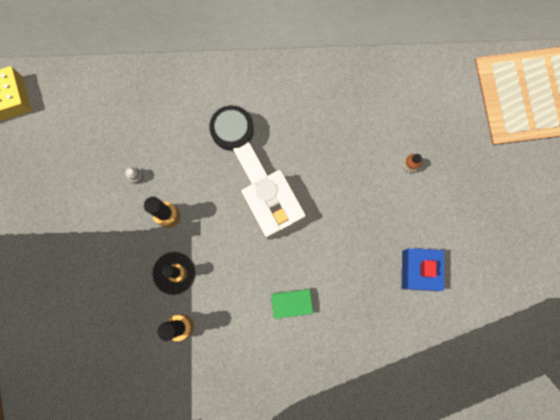

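The scene view shows the key in the blue rack at (232,132), the hub's orange shoe at (289,208), and the lens at (255,305). The smallest tamper stands on the mat at (415,240), between two larger look-alikes. Next I'll refine the poses by silhouette fitting.

```bash
cat >> h.py <<'E'
from scipy.optimize import minimize
from scipy.spatial.transform import Rotation as R
def proj(s,P):
    r=R.from_euler('xyz',s['attitude'],degrees=True).as_matrix()
    q=(np.atleast_2d(P)-s['position'])@r
    return np.c_[s['fx']*q[:,0]/q[:,2]+s['cx'],s['fy']*q[:,1]/q[:,2]+s['cy']]
def unproj(s,uv,z):
    r=R.from_euler('xyz',s['attitude'],degrees=True).as_matrix()
    d=r@np.array([(uv[0]-s['cx'])/s['fx'],(uv[1]-s['cy'])/s['fy'],1.])
    p=np.array(s['position']); return p+d*(z-p[2])/d[2]
def box(p,x0,x1,y0,y1,z0,z1):
    c,n=np.cos(p[2]),np.sin(p[2])
    return np.array([[p[0]+c*x-n*y,p[1]+n*x+c*y,z] for x in (x0,x1) for y in (y0,y1) for z in (z0,z1)])
def hullmask(s,P):
    m=np.zeros((420,560),np.uint8)
    h=cv2.convexHull(proj(s,P).astype(np.float32))
    cv2.fillConvexPoly(m,np.round(h*16).astype(np.int32),255,cv2.LINE_AA,4); return m/255.
def fit(views,model,p0,mask_cut=None):
    sc=np.array([.001,.001,.02])
    def f(q):
        p=p0+q*sc; e=0
        for s,m in views:
            h=hullmask(s,model(p)); 
            if mask_cut: h=h*mask_cut(s)
            e+=np.abs(h-m).sum()/m.sum()
        return e
    best=min((minimize(f,[0,0,a],method='Nelder-Mead',options=dict(initial_simplex=np.array([[0,0,a],[5,0,a],[0,5,a],[0,0,a+8]])) ) for a in (-15,-5,5,15)),key=lambda r:r.fun)
    return p0+best.x*sc,best.fun/len(views)
def comp(m,uv):
    n,l,st,_=cv2.connectedComponentsWithStats(m.astype(np.uint8))
    d=[(np.abs(np.argwhere(l==i)[:,::-1]-uv).sum(1).min(),-st[i,4],i) for i in range(1,n) if st[i,4]>30]
    return l==min(d)[2]
E
cat > m.py <<'E'
from h import *
S=[snap('scene'),snap('top')]
def hsv(s): return cv2.cvtColor(s['frame'],cv2.COLOR_RGB2HSV).astype(int)
def red(s): h=hsv(s); return ((h[...,0]<8)|(h[...,0]>172))&(h[...,1]>150)&(h[...,2]>90)
def blue(s): h=hsv(s); return (abs(h[...,0]-115)<15)&(h[...,1]>130)&(h[...,2]>40)
def white(s): h=hsv(s); return (h[...,1]<40)&(h[...,2]>165)
def rep(n,r): print(n,np.round(r[0][:2],4),'yaw',round(np.degrees(r[0][2]),1),'err',round(r[1],3))
for sel in (S,S[:1],S[1:]):
    V=[(s,comp(red(s),proj(s,[.442,-.285,.08])[0])*1.) for s in sel]
    for y in (0,np.pi/2): rep('key',fit(V,lambda p:box(p,-.015,.015,-.011,.011,.055,.087),np.array([.442,-.285,y])))
    V=[]
    for s in sel:
        m=comp(blue(s),proj(s,[.44,-.31,.04])[0]); 
        c=cv2.convexHull(np.argwhere(m)[:,::-1].astype(np.int32)); k=np.zeros((420,560),np.uint8); cv2.fillConvexPoly(k,c,1); V.append((s,k*1.))
    for y in (0,np.pi/2): rep('rack',fit(V,lambda p:box(p,-.04,.04,-.035,.035,0,.055),np.array([.44,-.282,y])))
    a=np.radians(27); e=np.array([np.cos(a),np.sin(a)]); cuts={}
    for s in sel:
        k=hullmask(s,box([.5685,.0065,a],-.09,.05,-.09,.09,.07,.0701)); cuts[id(s)]=(k>.5)*1.
    V=[]
    for s in sel:
        m=(comp(white(s),proj(s,[.535,.03,.07])[0])*cuts[id(s)])
        c=cv2.convexHull(np.argwhere(m>0)[:,::-1].astype(np.int32)); k=np.zeros((420,560),np.uint8); cv2.fillConvexPoly(k,c,1); V.append((s,k*1.)) 
    rep('hub',fit(V,lambda p:box(p,-.042,.066,-.045,.045,0,.07),np.array([.5685,.0065,a]),lambda s:cuts[id(s)]))
t=np.linspace(0,2*np.pi,40)
for s,n in zip(S,('s','t')):
    f=s['frame'].copy(); f=cv2.resize(f[80:330,140:330] if n=='t' else f[180:350,200:450],None,fx=2,fy=2)
    cv2.imwrite(f'pics/crop_{n}.png',f[:,:,::-1])
E
python3 m.py
```

```text
key [ 0.4402 -0.2838] yaw 30.6 err 0.412
key [ 0.4405 -0.284 ] yaw 142.4 err 0.407
rack [ 0.4403 -0.2847] yaw -0.1 err 0.143
rack [ 0.4413 -0.2844] yaw 82.3 err 0.2
hub [ 0.5272 -0.0084] yaw 92.5 err 0.466
key [ 0.4396 -0.2848] yaw 36.7 err 0.341
key [ 0.4413 -0.2833] yaw 65.0 err 0.345
rack [ 0.4415 -0.2829] yaw -13.6 err 0.151
rack [ 0.4421 -0.2835] yaw 85.8 err 0.176
hub [ 0.5271 -0.0189] yaw 92.4 err 0.327
key [ 0.4405 -0.2842] yaw 5.6 err 0.352
key [ 0.4404 -0.2825] yaw 89.3 err 0.468
rack [ 0.4404 -0.2857] yaw -0.1 err 0.117
rack [ 0.4407 -0.2786] yaw 84.7 err 0.224
hub [ 0.5669 -0.0397] yaw 29.6 err 0.58
```

```bash
python3 - <<'E'
import re
t=open('m.py').read()
t=t.replace("(h[...,1]>150)&(h[...,2]>90)","(h[...,1]>120)&(h[...,2]>60)").replace("(h[...,1]<40)&(h[...,2]>165)","(h[...,1]<45)&(h[...,2]>135)")
open('m.py','w').write(t)
E
cat > v.py <<'E'
from h import *
exec(open('m.py').read().split('def rep')[0])
o=[]
for s,(r,c) in zip(S,((100,200),(110,200))):
    f=s['frame'].copy()
    for q in ([.569,.0065,.07],[.535,.03,.07],[.6,.0,.07],[.442,-.285,.08]):
        u=proj(s,q)[0].astype(int); print(u,hsv(s)[u[1],u[0]])
    for m,col in ((red(s),(255,255,0)),(blue(s),(0,255,255)),(white(s),(255,0,255))):
        cs,_=cv2.findContours(m.astype(np.uint8),cv2.RETR_EXTERNAL,cv2.CHAIN_APPROX_NONE)
        k=[x for x in cs if cv2.contourArea(x)>30]; cv2.drawContours(f,k,-1,col,1)
    o.append(cv2.resize(f[r:r+200,c:c+260],None,fx=1.5,fy=1.5,interpolation=cv2.INTER_NEAREST))
cv2.imwrite('pics/ov.png',np.hstack(o)[:,:,::-1])
E
python3 v.py; python3 m.py
```

```text
[285 211] [ 18 158 208]
[305 207] [ 19  11 252]
[272 217] [ 19  11 252]
[231 129] [  1 200 243]
[276 207] [ 20  43 106]
[265 224] [ 23   9 252]
[279 192] [ 24  10 253]
[429 267] [  0 186 241]
key [ 0.4408 -0.2839] yaw 14.9 err 0.369
key [ 0.4401 -0.2838] yaw 142.4 err 0.369
rack [ 0.4403 -0.2847] yaw -0.1 err 0.143
rack [ 0.4413 -0.2844] yaw 82.3 err 0.2
hub [ 0.5262 -0.0088] yaw 94.6 err 0.468
key [ 0.4406 -0.2833] yaw -38.8 err 0.282
key [ 0.4386 -0.2855] yaw 141.5 err 0.278
rack [ 0.4415 -0.2829] yaw -13.6 err 0.151
rack [ 0.4421 -0.2835] yaw 85.8 err 0.176
hub [ 0.5252 -0.0201] yaw 93.1 err 0.33
key [ 0.4405 -0.2842] yaw 5.6 err 0.346
key [ 0.4404 -0.2839] yaw 185.6 err 0.345
rack [ 0.4404 -0.2857] yaw -0.1 err 0.117
rack [ 0.4407 -0.2786] yaw 84.7 err 0.224
hub [ 0.5669 -0.0397] yaw 29.6 err 0.58
```

View pics/ov.png

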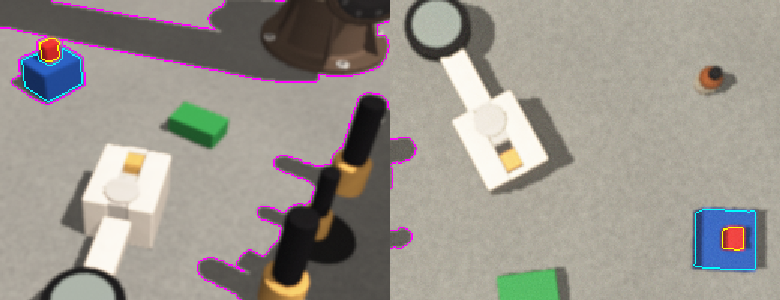

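```bash
sed -i 's/(h\[...,1\]<45)&(h\[...,2\]>135)/(h[...,1]<40)\&(h[...,2]>200)/' m.py; python3 m.py | grep hub
cat > v2.py <<'E'
from h import *
exec(open('m.py').read().split('def rep')[0])
s=S[1]; h=hsv(s)
# shoe and pillar centres in top view
sh=comp((abs(h[...,0]-19)<6)&(h[...,1]>110)&(h[...,2]>150),proj(s,[.555,0,.07])[0]); c=np.argwhere(sh).mean(0)[::-1]
print('shoe',c,unproj(s,c,.07))
u=(proj(s,[.442,-.285,.08])[0]); m=comp(red(s),u); print(m.sum(),cv2.boundingRect(m.astype(np.uint8)))
f=s['frame'][160:250,220:320]; cv2.imwrite('pics/hubt.png',cv2.resize(f,None,fx=6,fy=6)[:,:,::-1])
E
python3 v2.py
```

```text
hub [0.5747 0.0117] yaw 27.4 err 0.073
hub [0.5695 0.0094] yaw 29.1 err 0.054
hub [0.5772 0.0121] yaw 26.1 err 0.037
shoe [279.78518519 215.80740741] [5.52407054e-01 2.49926116e-04 7.00000000e-02]
221 (421, 261, 15, 16)
```

View pics/hubt.png

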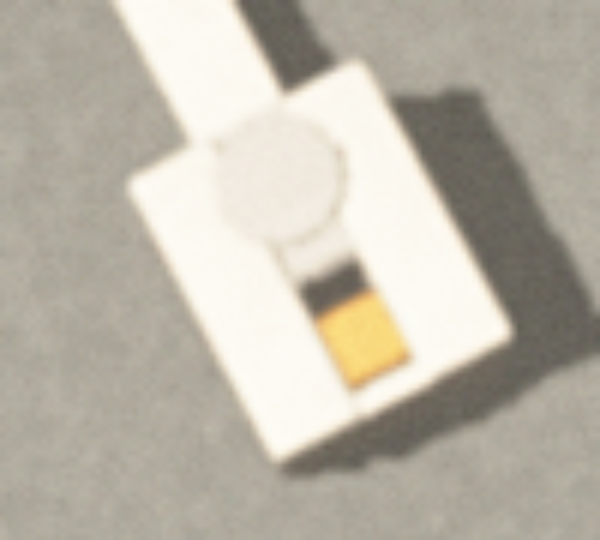

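Run:
```python
from h import *
s=snap('top')
g=lambda x,y,z:unproj(s,((x+.5)/6-.5+220,(y+.5)/6-.5+160),z)[:2]
print('mouth',g(335,288,.07),'pillar',g(283,175,.074))
C={k:g(*v,.07) for k,v in dict(a=(277,463),b=(512,332),c=(360,60),d=(130,186)).items()}
for k,v in C.items(): print(k,v)
for p,q in ('ba','cd','bc','ad'):
    d=C[q]-C[p]; print(p,q,np.linalg.norm(d),np.degrees(np.arctan2(d[1],d[0])))
m=(C['a']+C['b'])/2; n=(C['c']+C['d'])/2; d=(n-m)/np.linalg.norm(n-m); print('mouth from edges',m+.042*d, n-.066*d, np.degrees(np.arctan2(d[1],d[0])))
```

```text
mouth [0.56923221 0.00847294] pillar [0.60719875 0.02470573]
a [0.51140362 0.02912428]
b [ 0.55274694 -0.04965993]
c [ 0.6467501  -0.00203876]
d [0.60583042 0.07602829]
b a 0.0889731592238444 117.68898344335821
c d 0.0881412783748255 117.66176522882792
b c 0.10537728144989582 26.866370207348655
a d 0.10543436822308316 26.414667688162027
mouth from edges [0.56961647 0.00856457] [0.56729696 0.007401  ] 26.640457788011894
```

Call:
{"op": "play_rows", "data": {"plan": [[0, 0, 0, 0, 0, 7], [0, 0, 0, 0, 0, 7], [0, 0, 0, 0, 0, 7], [-1.4, 2.4, 0.6, 0, 0, 0], [-1.4, 2.4, 0.6, 0, 0, 0], [-1.4, 2.4, 0.6, 0, 0, 0], [-1.4, 2.4, 0.6, 0, 0, 0], [-1.4, 2.4, 0.6, 0, 0, 0], [-1.4, 2.4, 0.6, 0, 0, 0], [-1.4, 2.4, 0.6, 0, 0, 0], [-1.4, 2.4, 0.6, 0, 0, 0], [-1.4, 2.4, 0.6, 0, 0, 0], [-1.4, 2.4, 0.6, 0, 0, 0], [-1.4, 2.4, 0.6, 0, 0, 0], [-1.4, 2.4, 0.6, 0, 0, 0], [-1.4, 2.4, 0.6, 0, 0, 0], [-1.4, 2.4, 0.6, 0, 0, 0], [0, 0, 0, 0, 0, 0]], "grip": 8}}

```text
clock: 3.15
tool_pos: [0.4391, -0.2915, 0.1608]
orientation: [180.0, -0.0, -179.9]
force: [-0.9, 0.9, -0.4]
opening: 0.0799
gripper_force: 0.0
```

Call:
{"op": "play_rows", "data": {"plan": [[-0.14, 0.75, 0.5, 0, 0, 0], [0, 0, 2, 0, 0, 0], [0, 0, 2, 0, 0, 0], [0, 0, 2, 0, 0, 0], [0, 0, 1.5, 0, 0, 0], [0, 0, 0.35, 0, 0, 0], [0, 0, 0, 0, 0, 0], [0, 0, 0, 0, 0, 0]]}}

```text
clock: 3.82
tool_pos: [0.4393, -0.2873, 0.0786]
orientation: [-180.0, 0.0, 179.9]
force: [-0.6, 0.2, -0.4]
opening: 0.0798
gripper_force: 0.0
```

Call:
{"op": "play_rows", "data": {"plan": [[0, 0, 0, 0, 0, 0], [0, 0, 0, 0, 0, 0], [0, 0, 0, 0, 0, 0], [0, 0, 0, 0, 0, 0], [0, 0, 0, 0, 0, 0], [0, 0, 0, 0, 0, 0], [0, 0, 0, 0, 0, 0], [0, 0, 0, 0, 0, 0]], "grip": 0}}

```text
clock: 4.48
tool_pos: [0.4391, -0.2869, 0.0781]
orientation: [-180.0, 0.0, 180.0]
force: [-0.7, 1.2, 0.5]
opening: 0.0322
gripper_force: 0.1
```

Call:
{"op": "play_rows", "data": {"plan": [[0, 0, 0, 0, 0, 0], [0, 0, 0, 0, 0, 0], [0, 0, 0, 0, 0, 0], [0, 0, 0, 0, 0, 0], [0, 0, 0, 0, 0, 0]]}}

```text
clock: 4.9
tool_pos: [0.4387, -0.285, 0.0781]
orientation: [179.9, -0.0, 179.9]
force: [-0.6, 15.0, 8.7]
opening: 0.0216
gripper_force: 30.0
```

Call:
{"op": "play_rows", "data": {"plan": [[0, 0.2, 0, 0, 0, 0], [0, 0, -0.5, 0, 0, 0], [0, 0, -1, 0, 0, 0], [0, 0, -1, 0, 0, 0], [0, 0, -1.5, 0, 0, 0], [0, 0, -2, 0, 0, 0], [0, 0, -2, 0, 0, 0], [0, 0, -2, 0, 0, 0], [0, 0, -1, 0, 0, 0], [0, 0, 0, 0, 0, 0], [0, 0, 0, 0, 0, 0]]}}

```text
clock: 5.82
tool_pos: [0.4392, -0.2851, 0.1886]
orientation: [-180.0, 0.1, 179.9]
force: [0.0, 0.1, -2.1]
opening: 0.0218
gripper_force: 29.9
```

Run:
```python
from h import *
o=[]
for c in ('scene','top'):
    s=snap(c); t=get_obs()['tool_pos']; u=proj(s,t-[0,0,.03])[0].astype(int)
    print(c,u,[(np.round(d['position'],3).tolist(),round(d['score'],2)) for d in spot_point(c,'key')[:2]])
    y,x=np.clip(u[1]-50,0,320),np.clip(u[0]-65,0,430); o.append(cv2.resize(s['frame'][y:y+100,x:x+130],None,fx=3,fy=3,interpolation=cv2.INTER_CUBIC))
cv2.imwrite('pics/held.png',np.hstack(o)[:,:,::-1])
```

```text
scene [229 100] [([0.447, -0.287, 0.165], 0.51)]
top [442 267] []
```

View pics/held.png

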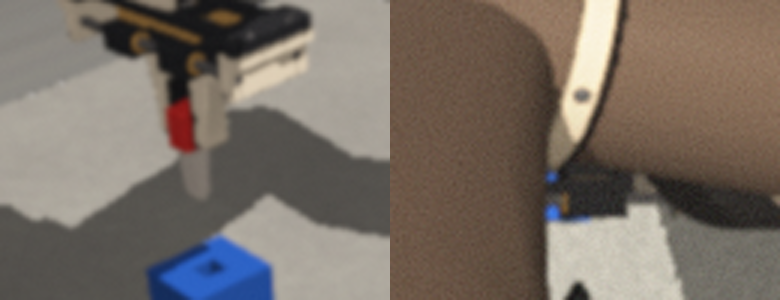

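Call:
{"op": "play_rows", "data": {"plan": [[-1.0, 2.4, 0, 0, 0, 0], [-1.0, 2.4, 0, 0, 0, 0], [-1.0, 2.4, 0, 0, 0, 0], [-1.0, 2.4, 0, 0, 0, 0], [-1.0, 2.4, 0, 0, 0, 0], [-1.0, 2.4, 0, 0, 0, 0], [-1.0, 2.4, 0, 0, 0, 0], [-1.0, 2.4, 0, 0, 0, 0], [-1.0, 2.4, 0, 0, 0, 0], [-1.0, 2.4, 0, 0, 0, 0], [-1.0, 2.4, 0, 0, 0, 0], [-1.0, 2.4, 0, 0, 0, 0], [-0.9, 0.4, 0, 0, 0, 0], [0, 0, 0, 0, 0, -6.8], [0, 0, 0, 0, 0, -6.8], [0, 0, 0, 0, 0, -6.8], [0, 0, 0, 0, 0, -6.6], [0, 0, 0, 0, 0, 0], [0, 0, 0, 0, 0, 0], [0, 0, 0, 0, 0, 0]]}}

```text
clock: 7.68
tool_pos: [0.5681, 0.0067, 0.1876]
orientation: [180.0, -0.1, -153.3]
force: [-0.8, 0.5, -0.6]
opening: 0.0218
gripper_force: 29.9
```

Run:
```python
from h import *
exec(open('m.py').read().split('def rep')[0].replace("S=[snap('scene'),snap('top')]","S=[snap('scene')]"))
s=S[0]; t=get_obs()['tool_pos']; print(t,get_obs()['orientation'])
print([(np.round(d['position'],3).tolist(),round(d['score'],2)) for d in spot_point('scene','key')[:2]])
# where the key nose and the mouth project; lines on picture
f=s['frame'].copy(); x0,y0=235,110
f=cv2.resize(f[y0:y0+140,x0:x0+110],None,fx=4,fy=4,interpolation=cv2.INTER_CUBIC)
pr=lambda P:tuple(int(v) for v in ((proj(s,P)[0]-[x0,y0])*4+1.5))
cv2.circle(f,pr([.569,.008,.07]),3,(255,0,0),-1)
a=np.radians(27);
for k in (-.007,.007): 
    e=np.array([np.cos(a),np.sin(a),0]); n=np.array([-e[1],e[0],0]); b=np.array([.569,.008,.07])
    cv2.line(f,pr(b+k*e-.012*n),pr(b+k*e+.012*n),(255,0,0),1)
nose=np.array([t[0],t[1],t[2]-.023-.044]); cv2.circle(f,pr(nose),3,(0,255,0),-1)
cv2.imwrite('pics/above.png',f[:,:,::-1])
```

```text
[0.56816616 0.00675995 0.18769886] [ 1.79992862e+02 -3.62998009e-02 -1.53232433e+02]
[([0.571, 0.008, 0.164], 0.87)]
```

View pics/above.png

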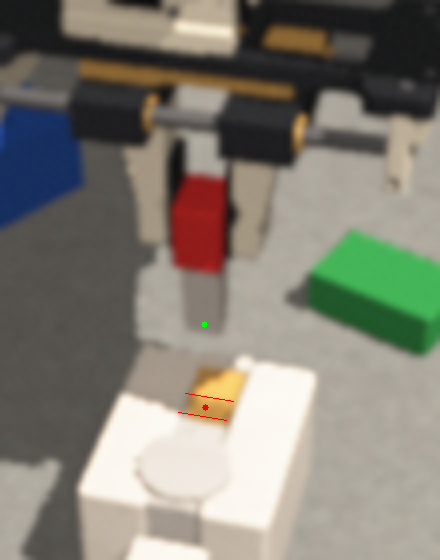

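Call:
{"op": "play_rows", "data": {"plan": [[0, 0.23, 0.5, 0, 0, 0], [0, 0, 1, 0, 0, 0], [0, 0, 1, 0, 0, 0], [0, 0, 1, 0, 0, 0], [0, 0, 1, 0, 0, 0], [0, 0, 1, 0, 0, 0], [0, 0, 0.5, 0, 0, 0], [0, 0, 0.5, 0, 0, 0], [0, 0, 0.5, 0, 0, 0], [0, 0, 0.2, 0, 0, 0], [0, 0, 0, 0, 0, 0], [0, 0, 0, 0, 0, 0]]}}

```text
clock: 8.78
tool_pos: [0.5674, 0.009, 0.1163]
orientation: [-180.0, 0.0, -153.0]
force: [0.4, -0.5, 0.3]
opening: 0.0216
gripper_force: 29.9
```

Call:
{"op": "play_rows", "data": {"plan": [[0, 0, 0.3, 0, 0, 0], [0, 0, 0.2, 0, 0, 0], [0, 0, 0.1, 0, 0, 0], [0, 0, 0, 0, 0, 0], [0, 0, 0, 0, 0, 0]]}}

```text
clock: 9.2
tool_pos: [0.5673, 0.009, 0.1101]
orientation: [-180.0, 0.0, -153.0]
force: [0.2, -0.1, 0.0]
opening: 0.0219
gripper_force: 29.9
```

Call:
{"op": "play_rows", "data": {"plan": [[0, 0, 0, 0, 0, 0], [0, 0, 0, 0, 0, 0], [0, 0, 0, 0, 0, 0], [0, 0, 0, 0, 0, 0], [0, 0, 0, 0, 0, 0], [0, 0, 0, 0, 0, 0], [0, 0, 0, 0, 0, 0], [0, 0, 0, 0, 0, 0], [0, 0, 0, 0, 0, 0], [0, 0, 0, 0, 0, 0]], "grip": 7}}

```text
clock: 10.03
tool_pos: [0.5672, 0.009, 0.1101]
orientation: [-180.0, 0.0, -153.0]
force: [0.4, 0.8, 0.6]
opening: 0.0697
gripper_force: 0.0
```

Call:
{"op": "play_rows", "data": {"plan": [[0, 0, -1, 0, 0, 0], [0, 0, -2, 0, 0, 0], [0, 0, -3, 0, 0, 0], [0, 0, -3, 0, 0, 0], [0, 0, -2, 0, 0, 0], [0, 0, -1, 0, 0, 0], [0, 0, 0, 0, 0, 0]]}}

```text
clock: 10.62
tool_pos: [0.5684, 0.0092, 0.2334]
orientation: [-179.9, 0.3, -153.0]
force: [1.0, -0.2, -0.3]
opening: 0.0701
gripper_force: 0.0
```

Run:
```python
from h import *
s=snap('scene'); x0,y0=235,110
f=cv2.resize(s['frame'][y0:y0+140,x0:x0+110],None,fx=4,fy=4,interpolation=cv2.INTER_CUBIC)
cv2.imwrite('pics/rel.png',f[:,:,::-1])
print([(np.round(d['position'],3).tolist(),round(d['score'],2)) for d in spot_point('scene','key')[:2]])
```

```text
[([0.572, 0.007, 0.084], 0.64)]
```

View pics/rel.png

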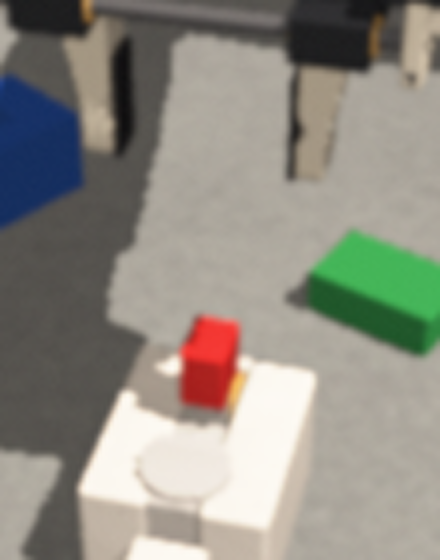

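Call:
{"op": "play_rows", "data": {"plan": [[0, 0, 0, 0, 0, 6.8], [0, 0, 0, 0, 0, 6.8], [0, 0, 0, 0, 0, 6.8], [0, 0, 0, 0, 0, 6.6], [1.2, 2.1, 0, 0, 0, 0], [1.2, 2.1, 0, 0, 0, 0], [1.2, 2.1, 0, 0, 0, 0], [1.2, 2.1, 0, 0, 0, 0], [1.2, 2.1, 0, 0, 0, 0], [1.2, 2.1, 0, 0, 0, 0], [1.2, 2.1, 0, 0, 0, 0], [1.2, 2.1, 0, 0, 0, 0], [1.2, 2.1, 0, 0, 0, 0], [1.2, 2.1, 0, 0, 0, 0], [0, 0, 0, 0, 0, 0], [0, 0, 0, 0, 0, 0]], "grip": 8}}

```text
clock: 12.05
tool_pos: [0.4463, 0.2195, 0.2287]
orientation: [-179.9, -0.1, -179.9]
force: [0.7, -0.2, 0.2]
opening: 0.0801
gripper_force: 0.0
```

Run:
```python
from h import *
s=snap('scene','tam')
print([(np.round(d['position'],3).tolist(),round(d['score'],2)) for d in spot_point('scene','tamper')])
x0,y0=330,130
f=cv2.resize(s['frame'][y0:y0+190,x0:x0+150],None,fx=3,fy=3,interpolation=cv2.INTER_CUBIC)
for z in (.108,.038,.004):
  u=(proj(s,[.4475,.22,z])[0]-[x0,y0])*3+1; cv2.circle(f,(int(u[0]),int(u[1])),3,(0,255,0),-1)
cv2.imwrite('pics/tamc.png',f[:,:,::-1]); print(get_obs()['tool_pos'])
```

```text
[([0.342, 0.211, -0.001], 0.85), ([0.451, 0.217, 0.005], 0.82), ([0.57, 0.239, 0.0], 0.78)]
[0.44703472 0.21859922 0.2290544 ]
```

View pics/tamc.png

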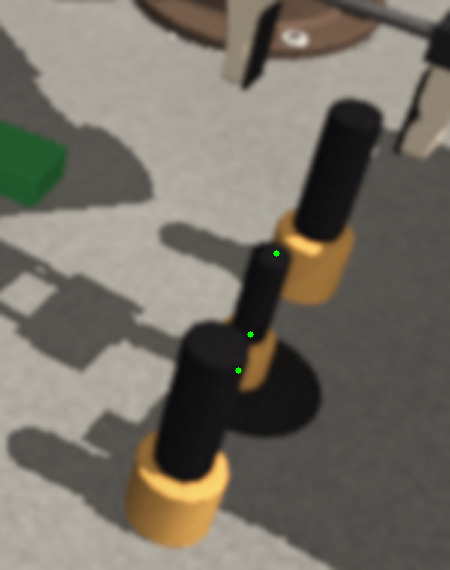

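Call:
{"op": "play_rows", "data": {"plan": [[-0.3, 0, 2, 0, 0, 0], [0, 0, 2.5, 0, 0, 0], [0, 0, 2.5, 0, 0, 0], [0, 0, 2.5, 0, 0, 0], [0, 0, 2, 0, 0, 0], [0, 0, 2, 0, 0, 0], [0, 0, 1.1, 0, 0, 0], [0, 0, 0, 0, 0, 0], [0, 0, 0, 0, 0, 0]]}}

```text
clock: 12.9
tool_pos: [0.4504, 0.218, 0.0834]
orientation: [-179.9, -0.1, 179.9]
force: [0.1, 0.7, 0.2]
opening: 0.0797
gripper_force: 0.0
```

Call:
{"op": "play_rows", "data": {"plan": [[0, 0, 0, 0, 0, 0], [0, 0, 0, 0, 0, 0], [0, 0, 0, 0, 0, 0], [0, 0, 0, 0, 0, 0], [0, 0, 0, 0, 0, 0], [0, 0, 0, 0, 0, 0], [0, 0, 0, 0, 0, 0], [0, 0, 0, 0, 0, 0], [0, 0, 0, 0, 0, 0], [0, 0, 0, 0, 0, 0], [0, 0, 0, 0, 0, 0], [0, 0, 0, 0, 0, 0], [0, 0, 0, 0, 0, 0], [0, 0, 0, 0, 0, 0]], "grip": 0}}

```text
clock: 14.07
tool_pos: [0.4503, 0.219, 0.084]
orientation: [-180.0, -0.0, 180.0]
force: [0.2, 0.1, -1.0]
opening: 0.0232
gripper_force: 30.0
```

Call:
{"op": "play_rows", "data": {"plan": [[0, 0, -1, 0, 0, 0], [0, 0, -2, 0, 0, 0], [0, 0, -3, 0, 0, 0], [0, 0, -3, 0, 0, 0], [0, 0, -3, 0, 0, 0], [0, 0, -2, 0, 0, 0], [-1, -1.75, 0, 0, 0, 0], [-1, -1.75, 0, 0, 0, 0], [-1, -1.75, 0, 0, 0, 0], [-1, -1.75, 0, 0, 0, 0], [-1, -1.75, 0, 0, 0, 0], [-1, -1.75, 0, 0, 0, 0], [-1, -1.75, 0, 0, 0, 0], [-1, -1.75, 0, 0, 0, 0], [-1, -1.75, 0, 0, 0, 0], [-1, -1.75, 0, 0, 0, 0], [-1, -1.75, 0, 0, 0, 0], [-0.8, -1.75, 0, 0, 0, 0], [0, 0, 0, 0, 0, 0], [0, 0, 0, 0, 0, 0]]}}

```text
clock: 15.73
tool_pos: [0.5681, 0.0082, 0.2241]
orientation: [180.0, -0.0, 179.8]
force: [0.8, -0.3, -2.5]
opening: 0.0235
gripper_force: 30.0
```

Run:
```python
from h import *
s=snap('scene'); x0,y0=235,100
f=cv2.resize(s['frame'][y0:y0+140,x0:x0+110],None,fx=4,fy=4,interpolation=cv2.INTER_CUBIC)
cv2.imwrite('pics/tk.png',f[:,:,::-1]); t=get_obs()['tool_pos']; print(t,proj(s,t-[0,0,.08]),proj(s,[.5685,.009,.117]))
print([(np.round(d['position'],3).tolist(),round(d['score'],2)) for n in ('key','tamper') for d in spot_point('scene',n)[:2]])
```

```text
[0.56797266 0.00874446 0.2241998 ] [[286.61352239 181.17687097]] [[286.5612468 192.9111255]]
[([0.568, 0.005, 0.087], 0.84), ([0.569, 0.008, 0.144], 0.89), ([0.568, 0.239, -0.005], 0.89)]
```

View pics/tk.png

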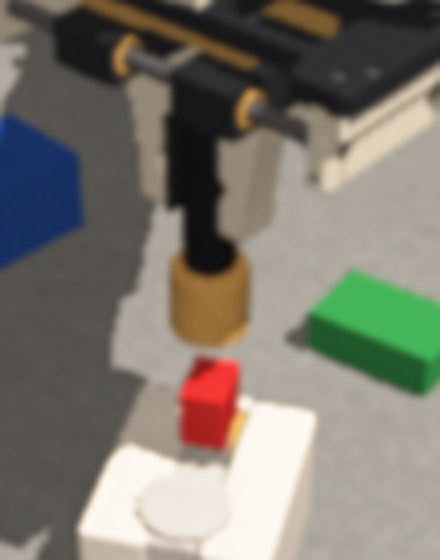

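Call:
{"op": "play_rows", "data": {"plan": [[0, 0, 1, 0, 0, 0], [0, 0, 1, 0, 0, 0], [0, 0, 0.4, 0, 0, 0], [0, 0, 0.2, 0, 0, 0], [0, 0, 0.1, 0, 0, 0], [0, 0, 0.1, 0, 0, 0], [0, 0, 0.1, 0, 0, 0], [0, 0, 0.1, 0, 0, 0], [0, 0, 0, 0, 0, 0]]}}

```text
clock: 16.63
tool_pos: [0.5682, 0.0088, 0.1944]
orientation: [-180.0, 0.0, 180.0]
force: [-2.7, -0.8, 3.4]
opening: 0.0234
gripper_force: 30.0
```

Call:
{"op": "play_rows", "data": {"plan": [[0, 0, 0.1, 0, 0, 0], [0, 0, 0.1, 0, 0, 0], [0, 0, 0.1, 0, 0, 0], [0, 0, 0.1, 0, 0, 0], [0, 0, 0.1, 0, 0, 0], [0, 0, 0, 0, 0, 0], [0, 0, 0, 0, 0, 0]]}}

```text
clock: 17.22
tool_pos: [0.5681, 0.0085, 0.1897]
orientation: [-180.0, 0.0, 180.0]
force: [-3.8, -1.9, 6.3]
opening: 0.0235
gripper_force: 30.0
```

Call:
{"op": "play_rows", "data": {"plan": [[0, 0, 0.1, 0, 0, 0], [0, 0, 0.1, 0, 0, 0], [0, 0, 0.1, 0, 0, 0], [0, 0, 0.1, 0, 0, 0], [0, 0, 0.1, 0, 0, 0], [0, 0, 0, 0, 0, 0], [0, 0, 0, 0, 0, 0]]}}

```text
clock: 17.8
tool_pos: [0.5681, 0.0082, 0.1854]
orientation: [-179.9, 0.0, 180.0]
force: [-6.3, -2.9, 10.6]
opening: 0.0234
gripper_force: 30.0
```

Call:
{"op": "play_rows", "data": {"plan": [[0, 0, 0.1, 0, 0, 0], [0, 0, 0.1, 0, 0, 0], [0, 0, 0.05, 0, 0, 0], [0, 0, 0, 0, 0, 0], [0, 0, 0, 0, 0, 0]]}}

```text
clock: 18.22
tool_pos: [0.5684, 0.0081, 0.1835]
orientation: [-179.9, 0.1, 180.0]
force: [-6.7, -3.7, 15.0]
opening: 0.0235
gripper_force: 30.0
```

Call:
{"op": "play_rows", "data": {"plan": [[0, 0, 0.1, 0, 0, 0], [0, 0, 0.1, 0, 0, 0], [0, 0, 0, 0, 0, 0], [0, 0, 0, 0, 0, 0]]}}

```text
clock: 18.55
tool_pos: [0.5686, 0.008, 0.1819]
orientation: [-179.9, 0.1, 180.0]
force: [-7.1, -2.9, 16.1]
opening: 0.0236
gripper_force: 30.0
```

Call:
{"op": "play_rows", "data": {"plan": [[0, 0, 0.1, 0, 0, 0], [0, 0, 0.05, 0, 0, 0], [0, 0, 0, 0, 0, 0], [0, 0, 0, 0, 0, 0]]}}

```text
clock: 18.88
tool_pos: [0.5695, 0.008, 0.1817]
orientation: [-179.9, 0.2, -180.0]
force: [-7.3, -4.0, 23.5]
opening: 0.0236
gripper_force: 30.0
```

Call:
{"op": "play_rows", "data": {"plan": [[0, 0, 0.1, 0, 0, 0], [0, 0, 0.1, 0, 0, 0], [0, 0, 0, 0, 0, 0], [0, 0, 0, 0, 0, 0]]}}

```text
clock: 19.22
tool_pos: [0.5709, 0.008, 0.1813]
orientation: [-179.9, 0.4, -179.9]
force: [-6.9, -4.7, 30.3]
opening: 0.0235
gripper_force: 30.0
```

Call:
{"op": "play_rows", "data": {"plan": [[0, 0, -0.5, 0, 0, 0], [0, 0, -1, 0, 0, 0], [0, 0, -2, 0, 0, 0], [0, 0, -2, 0, 0, 0], [0, 0, 0, 0, 0, 0], [0, 0, 0, 0, 0, 0]]}}

```text
clock: 19.72
tool_pos: [0.5689, 0.0094, 0.2318]
orientation: [179.9, 0.1, 180.0]
force: [-0.0, 0.2, -2.2]
opening: 0.0236
gripper_force: 30.0
```

Run:
```python
from h import *
s=snap('scene'); x0,y0=235,100
f=cv2.resize(s['frame'][y0:y0+140,x0:x0+110],None,fx=4,fy=4,interpolation=cv2.INTER_CUBIC)
cv2.imwrite('pics/home.png',f[:,:,::-1]); t=get_obs()['tool_pos']; print(t)
print([(np.round(d['position'],3).tolist(),round(d['score'],2)) for n in ('key','tamper','mat') for d in spot_point('scene',n)[:3]])
```

```text
[0.56805686 0.00929941 0.23061879]
[([0.571, 0.003, 0.072], 0.84), ([0.571, 0.238, -0.001], 0.88), ([0.34, 0.208, -0.002], 0.66), ([0.566, 0.012, 0.154], 0.57), ([0.45, 0.225, -0.001], 0.62)]
```

View pics/home.png

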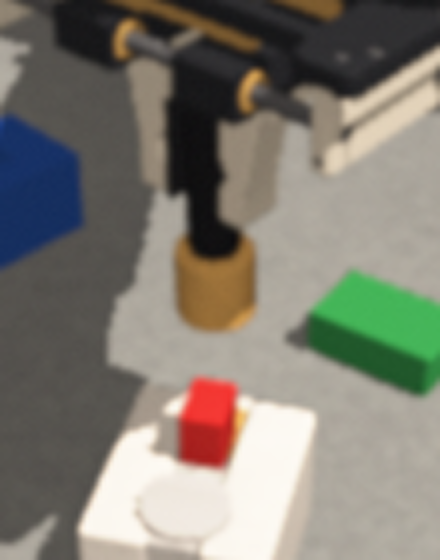

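Run:
```python
from h import *
exec(open('m.py').read().split('def rep')[0].replace("S=[snap('scene'),snap('top')]","S=[snap('scene')]"))
s=S[0]; m=comp(red(s),proj(s,[.568,.008,.09])[0])*1.; a=np.radians(27)
for z in (.066,.068,.07,.072,.074,.076,.08,.085):
    r=fit([(s,m)],lambda p:box([p[0],p[1],a],-.015,.015,-.011,.011,z,z+.032),np.array([.568,.008,0])); print(z,np.round(r[0],4),round(r[1],3))
    h=hullmask(s,box([.568,.008,a],-.015,.015,-.011,.011,z,z+.032)); print('  fixed xy',round(np.abs(h-m).sum()/m.sum(),3), np.argwhere(h>.5)[:,0].min(),np.argwhere(h>.5)[:,0].max())
print(np.argwhere(m)[:,0].min(),np.argwhere(m)[:,0].max())
```

```text
0.066 [ 0.5626  0.0039 -0.1015] 0.322
  fixed xy 0.352 194 219
0.068 [ 0.5657  0.0067 -0.2291] 0.333
  fixed xy 0.342 193 218
0.07 [ 0.5666  0.0094 -0.2046] 0.341
  fixed xy 0.349 193 217
0.072 [ 0.5674  0.0102 -0.2014] 0.351
  fixed xy 0.361 192 217
0.074 [ 0.5689  0.0098 -0.2497] 0.361
  fixed xy 0.383 191 216
0.076 [ 0.571   0.0119 -0.2981] 0.37
  fixed xy 0.447 190 215
0.08 [ 0.5738  0.0147 -0.7767] 0.393
  fixed xy 0.598 189 214
0.085 [ 0.5778  0.0189 -0.8985] 0.419
  fixed xy 0.804 187 212
194 216
```

Call:
{"op": "play_rows", "data": {"plan": [[1, 1.8, 0, 0, 0, 0], [1, 1.8, 0, 0, 0, 0], [1, 1.8, 0, 0, 0, 0], [1, 1.8, 0, 0, 0, 0], [1, 1.8, 0, 0, 0, 0], [1, 1.8, 0, 0, 0, 0], [1, 1.8, 0, 0, 0, 0], [1, 1.8, 0, 0, 0, 0], [1, 1.8, 0, 0, 0, 0], [1, 1.8, 0, 0, 0, 0], [1, 1.8, 0, 0, 0, 0], [0.75, 1.75, 0, 0, 0, 0], [0, 0, 0, 0, 0, 0], [0, 0, 0, 0, 0, 0]]}}

```text
clock: 21.13
tool_pos: [0.4504, 0.2252, 0.2305]
orientation: [-180.0, -0.0, -179.9]
force: [-0.0, 1.3, -3.0]
opening: 0.0236
gripper_force: 30.0
```

Call:
{"op": "play_rows", "data": {"plan": [[0, 0, 2, 0, 0, 0], [0, 0, 2.5, 0, 0, 0], [0, 0, 2.5, 0, 0, 0], [0, 0, 2.5, 0, 0, 0], [0, 0, 2, 0, 0, 0], [0, 0, 1.5, 0, 0, 0], [0, 0, 0.5, 0, 0, 0], [0, 0, 0, 0, 0, 0], [0, 0, 0, 0, 0, 0], [0, 0, 0, 0, 0, 0]]}}

```text
clock: 21.97
tool_pos: [0.4516, 0.2249, 0.0971]
orientation: [179.9, 0.1, 180.0]
force: [-0.3, 1.0, -1.3]
opening: 0.0235
gripper_force: 30.0
```

Call:
{"op": "play_rows", "data": {"plan": [[0, 0, 0.5, 0, 0, 0], [0, 0, 0.4, 0, 0, 0], [0, 0, 0.1, 0, 0, 0], [0, 0, 0, 0, 0, 0], [0, 0, 0, 0, 0, 0]]}}

```text
clock: 22.38
tool_pos: [0.4509, 0.2246, 0.0861]
orientation: [-180.0, -0.0, 180.0]
force: [-0.1, -0.6, -1.5]
opening: 0.0234
gripper_force: 30.0
```

Call:
{"op": "play_rows", "data": {"plan": [[0, 0, 0.15, 0, 0, 0], [0, 0, 0, 0, 0, 0], [0, 0, 0, 0, 0, 0]]}}

```text
clock: 22.63
tool_pos: [0.4509, 0.2246, 0.0846]
orientation: [-180.0, -0.0, 180.0]
force: [0.4, -0.5, -2.2]
opening: 0.0235
gripper_force: 30.0
```

Call:
{"op": "play_rows", "data": {"plan": [[0, 0, 0.1, 0, 0, 0], [0, 0, 0, 0, 0, 0], [0, 0, 0, 0, 0, 0]]}}

```text
clock: 22.88
tool_pos: [0.451, 0.2247, 0.0837]
orientation: [180.0, 0.0, 180.0]
force: [-0.4, 0.3, -1.9]
opening: 0.0236
gripper_force: 30.0
```

Call:
{"op": "play_rows", "data": {"plan": [[0, 0, 0.1, 0, 0, 0], [0, 0, 0, 0, 0, 0], [0, 0, 0, 0, 0, 0]]}}

```text
clock: 23.13
tool_pos: [0.4512, 0.2247, 0.0836]
orientation: [180.0, 0.0, 180.0]
force: [-3.9, -0.8, 9.4]
opening: 0.0235
gripper_force: 30.0
```

Call:
{"op": "play_rows", "data": {"plan": [[0, 0, -0.05, 0, 0, 0], [0, 0, 0, 0, 0, 0], [0, 0, 0, 0, 0, 0], [0, 0, 0, 0, 0, 0], [0, 0, 0, 0, 0, 0], [0, 0, 0, 0, 0, 0], [0, 0, 0, 0, 0, 0], [0, 0, 0, 0, 0, 0], [0, 0, 0, 0, 0, 0], [0, 0, 0, 0, 0, 0], [0, 0, 0, 0, 0, 0], [0, 0, 0, 0, 0, 0]], "grip": 8}}

```text
clock: 24.13
tool_pos: [0.4509, 0.2246, 0.0831]
orientation: [180.0, -0.0, 180.0]
force: [-0.1, 0.3, -0.1]
opening: 0.0799
gripper_force: 0.0
```

Call:
{"op": "play_rows", "data": {"plan": [[0, 0, -1, 0, 0, 0], [0, 0, -2, 0, 0, 0], [0, 0, -3, 0, 0, 0], [0, 0, -3, 0, 0, 0], [0, 0, -3, 0, 0, 0], [0, 0, -2, 0, 0, 0], [0, 0, -1, 0, 0, 0], [0, 0, 0, 0, 0, 0], [0, 0, 0, 0, 0, 0], [0, 0, 0, 0, 0, 0], [0, 0, 0, 0, 0, 0], [0, 0, 0, 0, 0, 0]]}}

```text
clock: 25.13
tool_pos: [0.4505, 0.2242, 0.2318]
orientation: [-179.9, -0.1, 180.0]
force: [1.1, 0.4, 0.4]
opening: 0.0802
gripper_force: 0.0
```

Run:
```python
from h import *
s=snap('scene','fin')
for n in ('key','tamper','mat','objective','oil','slidebox'): print(n,[(np.round(d['position'],3).tolist(),round(d['score'],2)) for d in spot_point('scene',n)[:3]])
```

```text
key [([0.568, 0.006, 0.069], 0.68)]
tamper [([0.339, 0.208, 0.001], 0.9), ([0.568, 0.236, 0.0], 0.83), ([0.448, 0.226, 0.007], 0.58)]
mat [([0.448, 0.226, -0.003], 0.8)]
objective [([0.661, 0.31, 0.004], 0.55)]
oil [([0.667, -0.276, 0.001], 0.63)]
slidebox [([0.385, -0.014, -0.003], 0.82)]
```

View pics/fin.png

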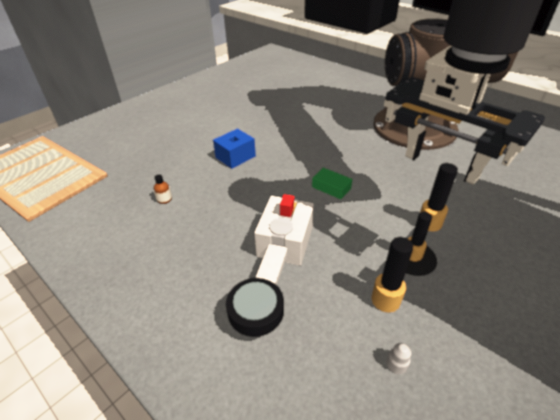

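The key sits home on the hub at (288,205). The tamper stands upright on its mat at (420,240), the bystanders have not moved, and the gripper is clear.

```bash
python3 -c "from plant import *; print(close_job())"
```

```text
the job is handed in; nothing more can be done
None
```

I handed the job in without a verdict shown; by camera and force readings the key is seated fully home in the hub, the tamper stands upright on its mat, and the bystanders stayed in place.

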